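# Load the waiting panel carrier into the test nest it fits and start the test

## Task

One of the two panel carriers is on hold in the white taped square; the other waits on the open bench. Slide the waiting one along the bench, without lifting it, into the test nest made for its size until it is fully home against the stop, and only then press that nest's start button fully down and let it come up again. Leave the carrier on hold, the other nest's button and everything else on the bench alone.

Things in the scene. Friction and masses are not known exactly. Their poses are not given: they have to be found in the camera images.
- carrier_large: large panel carrier: flat black frame round a sunk dark glass panel, 110 mm wide (its x), 130 mm long (its y), 18 mm high. Bars 14 mm wide on all four sides; window inside 82 x 102 mm, its glass floor 5 mm above the bench. Origin: centre of underside. Either end may go in first. Which carrier is on hold varies.
- carrier_small: small panel carrier: flat black frame round a sunk dark glass panel, 80 mm wide (its x), 100 mm long (its y), 18 mm high. Bars 14 mm wide on all four sides; window inside 52 x 72 mm, its glass floor 5 mm above the bench. Origin: centre of underside. Either end may go in first. Which carrier is on hold varies.
- nest_large_home (a point): large test nest (fixed; position varies): centre, at bench height, of its carrier when home; y = sliding-in direction. Two slippery rails 22 mm high, 130 mm long, 12 mm thick, 118 mm apart inside, no floor; stop face at y = +65 mm; mouth at y = -65 mm, rails flaring out 12 mm a side over 40 mm more. Behind the stop a grey head 28 mm high, 60 mm deep, start button on top
- nest_small_home (a point): small test nest (fixed; position varies): centre, at bench height, of its carrier when home; y = sliding-in direction. Two slippery rails 22 mm high, 100 mm long, 12 mm thick, 88 mm apart inside, no floor; stop face at y = +50 mm; mouth at y = -50 mm, rails flaring out 12 mm a side over 40 mm more. Behind the stop a grey head 28 mm high, 60 mm deep, start button on top
- hold_mid (a point): middle of the hold square, a rectangle of white tape on the bench 180 x 190 mm outside; one carrier, large or small, stands in it at the start
- start_large_top (a point): start button of the large nest: centre of the top of the black cap, 36 mm across, cap facing up, on the grey head 99 mm along y from the nest's home point
- start_small_top (a point): start button of the small nest: centre of the top of the black cap, 36 mm across, cap facing up, on the grey head 84 mm along y from the nest's home point
- start_large (a joint): travel of the large nest's start button: 0 up, 0.006 m fully down (5 N spring)
- start_small (a joint): travel of the small nest's start button: 0 up, 0.006 m fully down (5 N spring)
- roller: bystander: hand roller: black rubber cylinder 140 mm long, 38 mm thick, with a bent steel bracket and black grip, lying; about 230 mm long; origin under the rubber cylinder
- spray_bottle: bystander: clear bottle 64 mm across, 150 mm tall, standing; origin under its centre
- jar: bystander: low white jar with steel lid, 64 mm across, 50 mm tall; origin under its centre
- screwdriver: bystander: black-handled screwdriver 150 mm long, lying along its x axis
- brush: bystander: white-handled dusting brush 170 mm long, lying along its x axis
- cup: bystander: empty steel cup, 72 mm across, 80 mm tall; origin under its centre
There are look-alikes about, which are no part of the job. What is shaped like the carrier_large but purple is not meant. Leave any green look-alike of the part that bears nest_small_home alone.

How it is judged:
By the outcome, as a careful person would: the job done as asked, in the order asked, and still so for the second after the job is handed in, with the robot touching nothing.
It also fails if it takes over 56 s, if anything falls off the work surface, if the arm or the gripper's body presses on something with over 40 N, if the wrist force passes 120 N, or if a joint passes its speed limit or range.

## Robot

A 7-joint arm with a two-finger parallel gripper is mounted at the origin on the work surface. World frame = base frame: x ahead of the robot, y to its left, z up, the work surface at z = 0. Lengths are in m, angles in degrees, forces in N, time in s.
With the tool pointing down it reaches from about 0.425 to 0.875 m from the base axis. Payload 4.7 kg.
Tool frame: the origin (TCP) lies at the very end of the fingers, on their centre line; the grasp point (between the pads) lies env.grip_point_offset behind it (env.grip_point_offset is the distance from the TCP to the grasp point, in m); z points along the fingers, y is the direction in which the jaws open and shut (so a half turn about z gives the same grasp; the last joint's range is limited). The gripper opens to 87 mm and grips with 3 to 60 N. Pads are 19 mm wide; open, the fingers measure 117 mm over their backs; the gripper's body (75 mm by 190 mm) begins 51 mm behind the grasp point.
Start: joints at [-73.562, 18.392, -4.016, 83.108, 1.295, 78.541, -3.26], TCP at [0.175, 0.626, 0.223] pointing down, gripper open.
Joint ranges: [-163.93, 163.93], [-17.29, 119.83], [-79.2, 71.16], [3.27, 140.29], [-89.18, 269.18], [5.43, 117.66], [-154.24, 154.24]. Speed limits (degrees/s): [147.25, 147.25, 180, 180, 180, 180, 180].

## Interface

Orientations are given as [roll, pitch, yaw] about the fixed x, y, z axes, in that order (R = Rz(yaw) Ry(pitch) Rx(roll)).
In Python, from cell import env gives the robot as it stands.
- The arm moves only by the tool send_rows, never from a script. Its argument "plan" is a list of rows, each a list of 7 numbers: the finger opening in mm, from 0 to 87, then the shift along the tool's x, y, z in mm, then the turn, a rotation vector about the tool's x, y, z in rad. A call has 1 to 12 rows; each row shifts and turns the commanded pose from where the row before left it, along the tool's axes as they then stand; what a row does not reach is not made up. A row lasts 1/10 s, in which the tool goes at most 50 mm and 8.59 degrees, less where a joint would pass 70% of its speed; a pose out of reach is approached as far as the arm can. A call is refused whole if a number of a shift passes 50 or a number of a turn 0.15, either way. A call with a gripper value outside its range is refused whole. The fingers move at their own pace and stop on an object; "grip_force" is the grip in N (left out, the last holds). Time passes only in rows, so rows that do not move let the fingers close. It gives the time, the measured TCP pose, the force and the opening at its end, in the units of the state.
- env.get_obs(): the state, without advancing time (a new reading comes with each control period).
- env.read_camera(name): name is "scene" or "side" or "wrist"; returns the picture (400x640x3 uint8, red, green, blue); there is no depth.
- env.get_calibration(name): a dict with "fx", "fy", "cx", "cy" (pixels), "extrinsics" (4x4, takes a point from camera to world coordinates). Camera axes: x right, y down, z forward; pixel columns grow to the right and rows downward; lengths in m; the calibration is good to about 2 mm. A picture is of the moment at which its call begins: read the wrist's pose just before it. get_calibration takes no time and is no camera call; for the wrist camera it gives the pose at the moment of the call.
- env.sign_off(): hands the job in, once; it reports no verdict.
Trained networks look in the newest picture that a camera, given by its name, has taken for a name from the list of things; names that differ only in an ending like _2 or _b are one class to them, and where a whole thing is asked for, a point or a joint stands for the part that bears it (a point fixed in the world has none). Each returns a list of dicts, best first, with "confidence" (0 to 1); they miss things now and then, are a little off and sometimes report something else, mostly with a low value. They report only what shows in the picture. A call takes as long as a camera call. They do not tell look-alikes from the thing itself.
- env.regions_of(camera, query): "region" (400x640 bool, what is visible of it) and "rect" ([left, top, right, bottom] in pixels, round what is visible of it).
The state is a dict: "time_s": time; "qpos": joint angles; "joint_velocities": joint speeds; "effort": joint torques, N m; "tool_pos": TCP position; "tool_rot": TCP orientation; "force": force on the tool from outside, world axes, zero at the start; "wrist_torque": the same for the moment, N m; "grip_width": finger opening in m.
Only numpy, scipy, OpenCV 4.12 (cv2) and the standard library are available. Lean on these libraries where they do the work, as an engineer would, in place of code of your own. Each camera call takes 0.05 s, during which the arm holds its last target. There are 200 camera calls.

## Working session

There is one attempt and no reset: what is moved stays moved. The work goes in short steps, Python scripts to look and compute and a tool call to move; the robot and the scene stay as the last step left them, time stands still between calls to the robot, and variables do not carry over. Pictures are saved under pics/ and viewed, about 8 in all and at most 12, crops included, and the job is handed in when it is done.

Besides the shell and the picture viewer there is one more tool, called after "Call:" by a JSON object that holds its "api" and its "payload", one argument or row to a line. send_rows: Moves the arm, as the interface text tells. Its arguments: {"type":"object","properties":{"plan":{"type":"array"},"grip_force":{"type":"number"}},"required":["plan"]}

```bash
mkdir -p pics; ls
python3 - <<'E'
from cell import env
import cv2,numpy as np
o=env.get_obs();print(o['time_s'],o['tool_pos'],o['tool_rot'],o['grip_width'],env.grip_point_offset)
a=env.read_camera("scene");b=env.read_camera("side")
cv2.imwrite("pics/scene.png",a[:,:,::-1]);cv2.imwrite("pics/side.png",b[:,:,::-1])
for c in("scene","side"):
  k=env.get_calibration(c);print(c,k['fx'],k['cx'],np.round(k['extrinsics'],3).tolist())
E
```

```text
pics
0.0 [0.1750268  0.62541221 0.22147824] [-1.79891339e+02  5.08223979e-03  1.64371951e+02] 0.08730467876246284 0.0187
scene 447.84249692390927 325.00115499154606 [[-0.691, 0.546, -0.474, 1.2], [0.723, 0.514, -0.461, 0.582], [-0.008, -0.661, -0.75, 1.198], [0.0, 0.0, 0.0, 1.0]]
side 395.6812598076829 320.6742792483095 [[0.901, -0.324, 0.289, 0.152], [-0.433, -0.641, 0.634, -0.818], [-0.02, -0.696, -0.718, 0.845], [0.0, 0.0, 0.0, 1.0]]
```

View pics/scene.png

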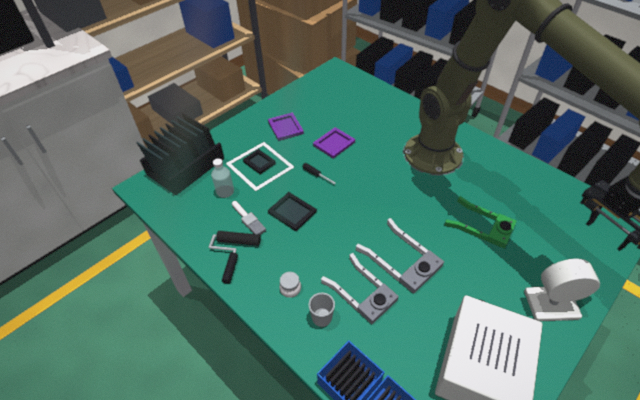

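View pics/side.png

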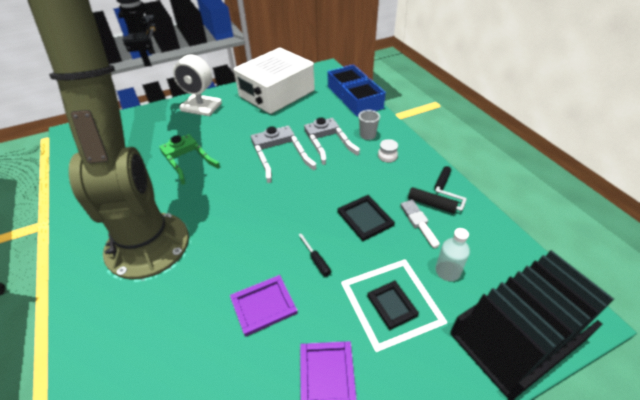

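The scene picture shows two black frames: a small one in the tape square (258,160) and a larger one on the open bench (292,211). The purple frames (285,126) and (334,143) are look-alikes. There are grey nests at (400,255) and (360,288), and a green look-alike at (485,222). Next I measure them.

```bash
cat > h.py <<'E'
from cell import env
import cv2,numpy as np
def ray(c,uv,z,k=None):
    k=k or env.get_calibration(c);T=np.array(k['extrinsics']);uv=np.atleast_2d(uv).astype(float)
    d=np.c_[(uv[:,0]-k['cx'])/k['fx'],(uv[:,1]-k['cy'])/k['fy'],np.ones(len(uv))]@T[:3,:3].T
    return (T[:3,3]+d*((z-T[2,3])/d[:,2])[:,None])[:,:2]
def proj(c,P,k=None):
    k=k or env.get_calibration(c);T=np.array(k['extrinsics']);q=(np.atleast_2d(P)-T[:3,3])@T[:3,:3]
    return np.c_[q[:,0]/q[:,2]*k['fx']+k['cx'],q[:,1]/q[:,2]*k['fy']+k['cy']]
def outline(c,m,z):
    cs=max(cv2.findContours(m.astype(np.uint8),0,1)[0],key=cv2.contourArea)[:,0]
    return ray(c,cs,z)
E
python3 - <<'E'
from h import *
for c in("scene","side"):
  env.read_camera(c)
  for n,z in(("carrier_large",.018),("carrier_small",.018),("nest_large_home",.022),("nest_small_home",.022),("start_large_top",.033),("start_small_top",.033),("cup",.0),("jar",.0),("roller",.0),("brush",0),("screwdriver",0)):
    for r in env.regions_of(c,n)[:4]:
      if r['confidence']<.25: continue
      m=r['region']; p=outline(c,m,z); R=cv2.minAreaRect(p.astype(np.float32)*1000)
      print(c,n,round(r['confidence'],2),[int(v) for v in r['rect']],np.round(R[0]),np.round(R[1]),round(R[2],1))
E
```

```text
scene carrier_large 0.97 [269, 109, 306, 138] [ 288. -523.] [147. 115.] 66.6
scene carrier_large 0.79 [314, 128, 356, 158] [ 225. -314.] [139. 119.] 1.6
scene carrier_large 0.78 [268, 196, 314, 229] [ 580. -177.] [120. 142.] 4.7
scene carrier_large 0.26 [356, 219, 444, 294] [466. 199.] [235. 172.] 87.7
scene carrier_small 0.83 [242, 147, 273, 171] [ 498. -447.] [114.  86.] 88.6
scene nest_large_home 0.89 [356, 223, 443, 295] [471. 200.] [236. 172.] 86.7
scene nest_large_home 0.49 [420, 264, 433, 272] [456. 280.] [36. 35.] 43.4
scene nest_small_home 0.86 [443, 197, 516, 245] [186. 313.] [151. 204.] 11.8
scene nest_small_home 0.8 [321, 256, 399, 324] [646. 186.] [205. 139.] 87.0
scene start_large_top 0.42 [417, 262, 434, 272] [462. 283.] [37. 33.] 35.8
scene start_small_top 0.39 [500, 218, 510, 230] [152. 383.] [34. 37.] 71.7
scene cup 0.74 [310, 292, 337, 329] [767. 140.] [105.  74.] 43.4
scene jar 0.68 [281, 271, 300, 299] [773.  13.] [87. 61.] 45.8
scene jar 0.52 [223, 139, 293, 188] [ 498. -445.] [196. 187.] 84.5
scene jar 0.4 [377, 291, 386, 304] [626. 244.] [37. 33.] 39.5
scene r
[... 804 characters left out ...]
t_small_home 0.68 [303, 117, 357, 165] [639. 186.] [250. 138.] 88.2
side start_large_top 0.6 [379, 141, 398, 161] [781.  19.] [114.  58.] 56.7
side start_small_top 0.68 [249, 124, 312, 183] [461. 186.] [269. 162.] 87.6
side start_small_top 0.56 [315, 116, 324, 122] [657. 275.] [44. 29.] 64.0
side cup 0.64 [359, 113, 381, 141] [826. 218.] [186.  71.] 58.6
side jar 0.92 [378, 140, 398, 162] [804.  54.] [129.  67.] 56.7
side roller 0.79 [410, 167, 464, 214] [ 799. -212.] [ 54. 156.] 36.4
side brush 0.63 [402, 199, 439, 251] [ 708. -265.] [183.  51.] 81.4
side screwdriver 0.67 [298, 233, 331, 279] [ 395. -229.] [ 28. 156.] 4.1
side screwdriver 0.49 [315, 117, 324, 125] [679. 318.] [33. 26.] 62.6
```

Run:
```python
from h import *
print("fan base sc",ray("scene",[[560,310],[530,310],[582,315]],0),"side",ray("side",[[200,108]],0))
b=ray("side",[[200,108]],0)[0]
for z in(.1,.15,.2,.25):print(z,proj("scene",[*b,z]),proj("side",[*b,z]))
print("box",ray("scene",[[445,375],[462,300],[540,325]],.12))
print("tcp",proj("scene",env.get_obs()['tool_pos']))
```

```text
fan base sc [[0.29551557 0.64675299]
 [0.35508148 0.58386103]
 [0.26725124 0.69934517]] side [[0.29547863 0.61372055]]
0.1 [[562.42490519 285.45931546]] [[193.62025914  84.80821151]]
0.15 [[569.69120409 275.93483385]] [[190.19312144  72.34979756]]
0.2 [[577.42620349 265.79599141]] [[186.59171937  59.25789351]]
0.25 [[585.67676385 254.98136466]] [[182.80241458  45.48292096]]
box [[0.7334332  0.51720327]
 [0.53653547 0.43944252]
 [0.46097368 0.62177042]]
tcp [[604.4945152 235.9785124]]
```

Call:
{"api": "send_rows", "payload": {
  "plan": [
    [87,-8,-29,-35,0,0,0],
    [87,-8,-29,-35,0,0,0],
    [87,-8,-29,-35,0,0,0],
    [87,-41,-27,0,0,0,0],
    [87,-41,-27,0,0,0,0],
    [87,-41,-27,0,0,0,0],
    [87,-41,-27,0,0,0,0],
    [87,-41,-27,0,0,0,0],
    [87,-41,-27,0,0,0,0],
    [87,-41,-27,0,0,0,0],
    [87,-41,-27,0,0,0,0],
    [87,-41,-27,0,0,0,0]
  ]
}}

```text
time_s: 2.5
tool_pos: [0.4657, 0.2006, 0.328]
tool_rot: [179.9, 0.0, 164.4]
force: [0.0, 0.2, -0.2]
grip_width: 0.0871
```

Run:
```python
from h import *
k=env.get_calibration("wrist");a=env.read_camera("wrist");np.save("w1.npy",a);import pickle;pickle.dump(k,open("w1.pkl","wb"))
o=env.get_obs();print(o['time_s'],o['tool_pos'],o['tool_rot']);print(np.round(k['extrinsics'],3),k['fx'])
cv2.imwrite("pics/w1.png",a[:,:,::-1])
```

```text
2.55 [0.47133733 0.1914178  0.32805092] [-179.85776867    0.33441436  163.6566672 ]
[[ 0.27   0.917  0.293  0.385]
 [ 0.963 -0.258 -0.082  0.222]
 [ 0.001  0.304 -0.953  0.49 ]
 [ 0.     0.     0.     1.   ]] 282.66830508175616
```

View pics/w1.png

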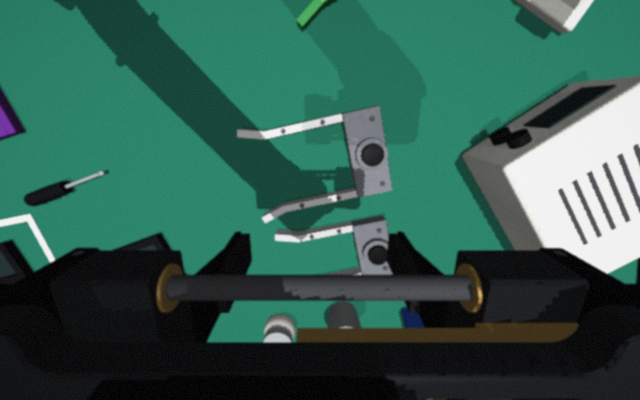

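```bash
cat > fit.py <<'E'
from h import *
from scipy.optimize import minimize
S=4
def box(x0,x1,y0,y1,h): return np.array([[x,y,z] for x in(x0,x1) for y in(y0,y1) for z in(0,h)])
def nestparts(w,i,L,m):
    P=[]
    for s in(-1,1):
        a=sorted([s*i,s*(i+.012)]);P.append(box(a[0],a[1],-L,L,.022))
        q=[[s*i,-L],[s*(i+.012),-L],[s*(i+.012),-L-.04],[s*(i+.024),-L-.04]]
        P.append(np.array([[x,y,z] for x,y in q for z in(0,.022)]))
    P.append(box(-w,w,L,L+.06,.028)); return P
def mask(parts,pose,c,k):
    x,y,t=pose;cs,sn=np.cos(t),np.sin(t);m=np.zeros((400*S,640*S),np.uint8)
    for p in parts:
        q=np.c_[x+cs*p[:,0]-sn*p[:,1],y+sn*p[:,0]+cs*p[:,1],p[:,2]]
        h=cv2.convexHull(((proj(c,q,k)+.5)*S).astype(np.float32)).astype(np.int32);cv2.fillConvexPoly(m,h,1)
    return m
def fit(views,parts,p0):
    v=[(c,k,cv2.resize(r.astype(np.float32),None,fx=S,fy=S,interpolation=cv2.INTER_LINEAR)>.5) for c,k,r in views]
    def f(p):
        e=0
        for c,k,r in v:
            m=mask(parts(p),p[:3],c,k)>0;e+=1-(m&r).sum()/max(1,(m|r).sum())
        return e/len(v)
    p0=np.array(p0);st=np.vstack([p0]+[p0+d for d in np.diag(([.01,.01,.05,.01])[:len(p0)])])
    return minimize(f,p0,method='Nelder-Mead',options=dict(initial_simplex=st,xatol=1e-4,fatol=1e-4,maxiter=150))
E
python3 - <<'E'
from fit import *
K={c:env.get_calibration(c) for c in("scene","side","wrist")}
def get(c,n,rc,best=None):
    for r in env.regions_of(c,n):
        l,t,R,b=r['rect']
        if l<=rc[0]<=R and t<=rc[1]<=b and (R-l)>30: return r['region']
for c in K:env.read_camera(c)
a=env.read_camera("wrist")
vn=[(c,K[c],get(c,"nest_large_home",uv)) for c,uv in(("scene",(400,255)),("side",(280,150)),("wrist",(320,150)))]
vn=[v for v in vn if v[2] is not None]
for vs in(vn,[v for v in vn if v[0]=="wrist"],[v for v in vn if v[0]!="wrist"]):
  if vs:
    r=fit(vs,lambda p:nestparts(p[3],.059,.065,0),[.467,.19,-.05,.071]);print("nest",[v[0] for v in vs],r.x,np.degrees(r.x[2]),r.fun)
    if len(vs)==len(vn):pn=r.x
vc=[(c,K[c],get(c,"carrier_large",uv)) for c,uv in(("scene",(292,211)),("side",(366,217)))]
vc=[v for v in vc if v[2] is not None]
for vs in [vc]+[[v] for v in vc]:
    r=fit(vs,lambda p:[box(-.055,.055,-.065,.065,.018)],[.577,-.182,.09]);print("car",[v[0] for v in vs],r.x,np.degrees(r.x[2]),r.fun)
    if len(vs)==len(vc):pc=r.x
def draw(im,parts,p,c):
    m=mask(parts,p[:3],c,K[c]);m=cv2.resize(m,(640,400),interpolation=cv2.INTER_AREA)
    for pp in parts:
        x,y,t=p[:3];cs,sn=np.cos(t),np.sin(t);q=np.c_[x+cs*pp[:,0]-sn*pp[:,1],y+sn*pp[:,0]+cs*pp[:,1],pp[:,2]]
        h=cv2.convexHull(((proj(c,q,K[c])+.5)*3).astype(np.float32)).astype(np.int32);cv2.polylines(im,[h],True,(0,0,255),1)
W=cv2.resize(a[:,:,::-1],None,fx=3,fy=3,interpolation=cv2.INTER_CUBIC);draw(W,nestparts(pn[3],.059,.065,0),pn,"wrist")
s=env.read_camera("scene");Z=cv2.resize(s[:,:,::-1],None,fx=3,fy=3,interpolation=cv2.INTER_CUBIC);draw(Z,[box(-.055,.055,-.065,.065,.018)],pc,"scene");draw(Z,nestparts(pn[3],.059,.065,0),pn,"scene")
cv2.imwrite("pics/fit.png",np.vstack([W[280:680,660:1260],np.hstack([Z[560:760,780:960],Z[620:900,1040:1360][:200],np.zeros((200,100,3),np.uint8)])]))
np.savez("poses.npz",pn=pn,pc=pc)
o=env.get_obs();print(o['time_s'],o['tool_pos'],o['tool_rot'])
E
```

```text
nest ['scene', 'side', 'wrist'] [ 0.46861906  0.18639437 -0.05585946  0.06967961] -3.200511459552685 0.25059118269524205
nest ['wrist'] [ 0.47612788  0.17398512 -0.06709109  0.0713729 ] -3.8440365152505973 0.050134951984894593
nest ['scene', 'side'] [ 0.46654657  0.18730113 -0.05260488  0.06934832] -3.014037866776685 0.12083838610935593
car ['scene', 'side'] [ 0.57671293 -0.18448645  0.08506949] 4.8741228724139445 0.06320940398822011
car ['scene'] [ 0.57348441 -0.18537688  0.09357897] 5.3616799919867475 0.0318507243925813
car ['side'] [ 0.57824344 -0.18246273  0.08197917] 4.69706024141713 0.05071170849688755
3.05 [0.46413866 0.20330163 0.32759255] [ 1.79991626e+02 -3.23374253e-04  1.64493957e+02]
```

View pics/fit.png

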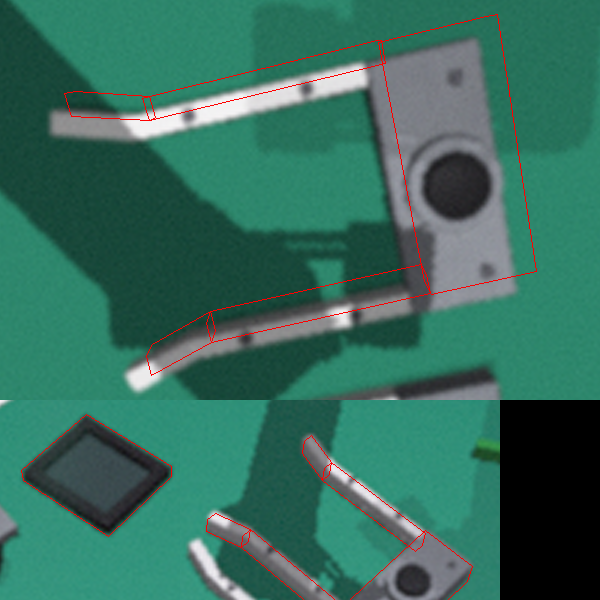

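Run:
```python
from fit import *
def get(c,n,uv):
    for r in env.regions_of(c,n):
        l,t,R,b=r['rect']
        if l<=uv[0]<=R and t<=uv[1]<=b and (R-l)>30: return r['region']
for i in range(2):env.read_camera("wrist")
o=env.get_obs();print(o['time_s'],o['tool_pos'],o['tool_rot'])
for c,uv in(("wrist",(320,150)),("scene",(400,255)),("side",(280,150))):
    k=env.get_calibration(c);env.read_camera(c)
    r=fit([(c,k,get(c,"nest_large_home",uv))],lambda p:nestparts(p[3],.059,.065,0),[.467,.19,-.05,.071]);print(c,r.x,np.degrees(r.x[2]),r.fun)
o=env.get_obs();print(o['time_s'],o['tool_pos'],o['tool_rot'])
```

```text
3.15 [0.46436303 0.20287865 0.32759363] [1.79994414e+02 1.66724720e-03 1.64444803e+02]Traceback (most recent call last):
  File "<stdin>", line 10, in <module>
  File "fit.py", line 19, in fit
    v=[(c,k,cv2.resize(r.astype(np.float32),None,fx=S,fy=S,interpolation=cv2.INTER_LINEAR)>.5) for c,k,r in views]
                       ^^^^^^^^
AttributeError: 'NoneType' object has no attribute 'astype'
```

Run:
```python
from fit import *
def get(c,n,uv):
  for _ in range(6):
    k=env.get_calibration(c);env.read_camera(c)
    for r in env.regions_of(c,n):
        l,t,R,b=r['rect']
        if l<=uv[0]<=R and t<=uv[1]<=b and 30<(R-l)<200: return k,r['region']
for c,uv in(("wrist",(320,150)),("wrist",(320,150)),("scene",(400,255)),("side",(280,150))):
    g=get(c,"nest_large_home",uv)
    if g is None: print(c,"none");continue
    r=fit([(c,*g)],lambda p:nestparts(p[3],.059,.065,0),[.467,.19,-.05,.071]);print(c,r.x,np.degrees(r.x[2]),r.fun)
o=env.get_obs();print(o['time_s'],o['tool_pos'],o['tool_rot'])
```

```text
wrist [ 0.46834471  0.18522343 -0.05599604  0.07055583] -3.2083368878702423 0.035770933453279974
wrist [ 0.46831517  0.18506546 -0.05543656  0.07030777] -3.1762809234271687 0.07613252521380831
scene [ 0.46460252  0.18635394 -0.05420865  0.06959133] -3.1059267500696013 0.0781018468321949
side [ 0.46924775  0.18941735 -0.04855847  0.07059565] -2.7821955401453997 0.08993894345633124
3.75 [0.46472331 0.20228999 0.3275802 ] [1.79994616e+02 2.87585909e-03 1.64369699e+02]
```

Call:
{"api": "send_rows", "payload": {
  "plan": [
    [87,0,0,10,0,0,-0.12],
    [87,0,0,10,0,0,-0.12],
    [87,0,0,10,0,0,-0.12],
    [87,-4,-45,0,0,0,0],
    [87,-4,-45,0,0,0,0],
    [87,-4,-45,0,0,0,0],
    [87,-4,-45,0,0,0,0],
    [87,-4,-45,0,0,0,0],
    [87,-4,-45,0,0,0,0],
    [87,-4,-45,0,0,0,0],
    [87,-4,-45,0,0,0,0],
    [87,-4,-45,0,0,0,0]
  ]
}}

```text
time_s: 4.95
tool_pos: [0.536, -0.1996, 0.2979]
tool_rot: [180.0, 0.1, -175.0]
force: [1.1, -0.5, 0.8]
grip_width: 0.0873
```

Call:
{"api": "send_rows", "payload": {
  "plan": [
    [87,0,0,0,0,0,0],
    [87,0,0,0,0,0,0],
    [87,0,0,0,0,0,0]
  ]
}}

```text
time_s: 5.25
tool_pos: [0.5361, -0.1964, 0.2973]
tool_rot: [179.9, -0.0, -174.9]
force: [0.5, -0.1, -0.3]
grip_width: 0.0873
```

Run:
```python
from fit import *
P=[box(-.055,.055,-.065,.065,.018)]
a=None
for _ in range(4):
    k=env.get_calibration("wrist");a=env.read_camera("wrist")
    for r in env.regions_of("wrist","carrier_large"):
        f=fit([("wrist",k,r['region'])],lambda p:P,[.577,-.184,.085]);
        if f.fun<.3: print(f.x,np.degrees(f.x[2]),f.fun,[int(v) for v in r['rect']])
o=env.get_obs();print(o['time_s'],o['tool_pos'],o['tool_rot'])
cv2.imwrite("pics/w2.png",a[:,:,::-1])
```

```text
[ 0.57784363 -0.18576709  0.0842808 ] 4.828934003854941 0.04268694315726218 [281, 155, 365, 223]
[ 0.57771561 -0.18549939  0.09266612] 5.309377683778438 0.014973657454478206 [285, 156, 368, 220]
[ 0.57848151 -0.18557054  0.07696267] 4.409636288088327 0.05386227094354479 [280, 155, 366, 221]
5.65 [ 0.53595215 -0.19749575  0.29768285] [ 1.79982531e+02  2.24059424e-02 -1.74950543e+02]
```

View pics/w2.png

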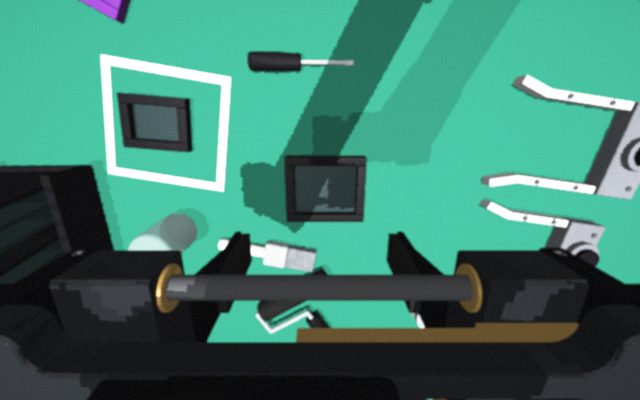

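Call:
{"api": "send_rows", "payload": {
  "plan": [
    [50,-7,-8.3,40,0,0,0],
    [50,-7,-8.3,40,0,0,0],
    [50,-7,-8.3,40,0,0,0],
    [50,-7,-8.3,40,0,0,0],
    [50,-7,-8.3,40,0,0,0],
    [50,-7,-8.3,40,0,0,0],
    [50,0,0,10,0,0,0],
    [50,0,0,0,0,0,0],
    [50,0,0,0,0,0,0],
    [50,0,0,0,0,0,0]
  ]
}}

```text
time_s: 6.65
tool_pos: [0.5836, -0.2442, 0.0501]
tool_rot: [-179.9, 0.2, -175.0]
force: [0.1, 0.3, 0.9]
grip_width: 0.05
```

Run:
```python
from h import *
a=env.read_camera("side");o=env.get_obs();print(o['tool_pos'],o['tool_rot'],o['force'],o['grip_width'])
b=env.read_camera("scene")
f=lambda i,x,y:cv2.resize(i[y:y+100,x:x+130,::-1],None,fx=3,fy=3,interpolation=cv2.INTER_CUBIC)
cv2.imwrite("pics/s2.png",np.hstack([f(a,310,150),f(b,230,150)]))
```

```text
[ 0.58344821 -0.24411163  0.0499921 ] [-179.96027901    0.21978291 -174.97824572] [ 0.35932489 -0.04131779  0.02545733] 0.05005637107365188
```

View pics/s2.png

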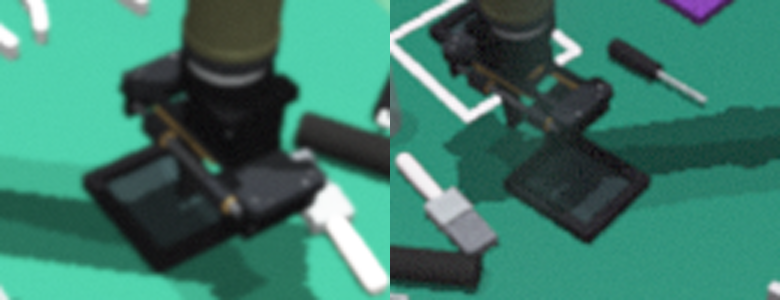

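The gripper straddles the carrier's rear bar in both crops; the brush and roller stay clear. I descend and grip.

Call:
{"api": "send_rows", "payload": {
  "plan": [
    [50,0,0,14,0,0,0],
    [50,0,0,14,0,0,0],
    [50,0,0,10,0,0,0],
    [50,0,0,3,0,0,0],
    [50,0,0,0,0,0,0],
    [5,0,0,0,0,0,0],
    [5,0,0,0,0,0,0],
    [5,0,0,0,0,0,0],
    [5,0,0,0,0,0,0],
    [5,0,0,0,0,0,0]
  ],
  "grip_force": 20
}}

```text
time_s: 7.75
tool_pos: [0.5821, -0.2438, 0.0066]
tool_rot: [180.0, 0.0, -175.0]
force: [0.4, 2.5, 0.2]
grip_width: 0.0181
```

Call:
{"api": "send_rows", "payload": {
  "plan": [
    [5,0,0,0,0,0,0],
    [5,0,0,0,0,0,0],
    [5,0,0,0,0,0,0]
  ]
}}

```text
time_s: 8.05
tool_pos: [0.5821, -0.2431, 0.0065]
tool_rot: [179.9, -0.0, -175.0]
force: [-0.1, 2.8, 0.4]
grip_width: 0.0139
```

Call:
{"api": "send_rows", "payload": {
  "plan": [
    [5,5,9,0,0,0,0],
    [5,11.6,20,0,0,0,0],
    [5,11.6,20,0,0,0,0],
    [5,11.6,20,0,0,0,0],
    [5,11.6,20,0,0,0,0],
    [5,11.6,20,0,0,0,0],
    [5,11.6,20,0,0,0,0],
    [5,11.6,20,0,0,0,0],
    [5,11.6,20,0,0,0,0],
    [5,11.6,20,0,0,0,0],
    [5,0,0,0,0,0,0.04],
    [5,0,0,0,0,0,0.04]
  ]
}}

```text
time_s: 9.25
tool_pos: [0.4555, -0.0644, 0.0064]
tool_rot: [180.0, -0.0, -179.6]
force: [-0.2, 0.8, 0.3]
grip_width: 0.0141
```

Call:
{"api": "send_rows", "payload": {
  "plan": [
    [5,0,0,0,0,0,0.04],
    [5,0,0,0,0,0,0.022],
    [5,0,0,0,0,0,0],
    [5,0,0,0,0,0,0],
    [5,0,0,0,0,0,0]
  ]
}}

```text
time_s: 9.75
tool_pos: [0.4558, -0.0651, 0.0064]
tool_rot: [180.0, -0.1, 176.9]
force: [-4.0, 1.4, 2.4]
grip_width: 0.0136
```

Run:
```python
from fit import *
P=[box(-.055,.055,-.065,.065,.018)]
o=env.get_obs();print(o['time_s'],o['tool_pos'],o['tool_rot'],o['force'],o['grip_width'])
k=env.get_calibration("wrist");a=env.read_camera("wrist");s=env.read_camera("side");b=env.read_camera("scene")
for c in("side","scene"):
  for r in env.regions_of(c,"carrier_large"):
    f=fit([(c,env.get_calibration(c),r['region'])],lambda p:P,[.458,-.004,-.05])
    if f.fun<.4: print(c,f.x,np.degrees(f.x[2]),f.fun)
f=lambda i,x,y:cv2.resize(i[y:y+150,x:x+200,::-1],None,fx=2,fy=2,interpolation=cv2.INTER_CUBIC)
cv2.imwrite("pics/s3.png",np.hstack([f(s,210,90),f(b,270,160)]))
```

```text
9.75 [ 0.45575916 -0.06508726  0.00636046] [ 1.79978091e+02 -9.07503581e-02  1.76877167e+02] [-4.00886771  1.36265235  2.44847778] 0.013583469013553784
scene [ 0.45843341 -0.00766105 -0.03436816] -1.9691506635789342 0.22619625613637595
```

View pics/s3.png

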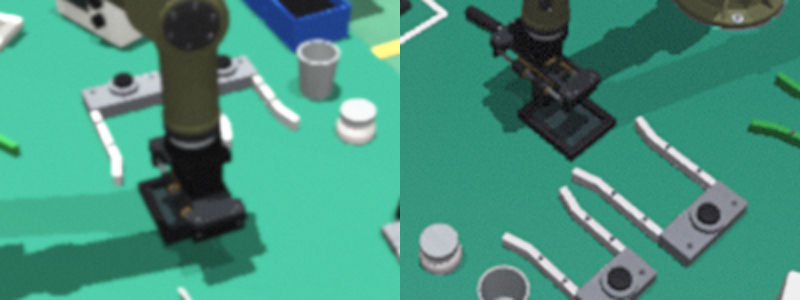

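Call:
{"api": "send_rows", "payload": {
  "plan": [
    [5,0.3,10,0,0,0,0],
    [5,0.3,12,0,0,0,0],
    [5,0.3,12,0,0,0,0],
    [5,0.3,12,0,0,0,0],
    [5,0,12,0,0,0,0],
    [5,0,12,0,0,0,0],
    [5,0,12,0,0,0,0]
  ]
}}

```text
time_s: 10.7
tool_pos: [0.46, 0.0179, 0.0066]
tool_rot: [180.0, 0.0, 176.9]
force: [-0.8, -0.1, -1.8]
grip_width: 0.0137
```

Call:
{"api": "send_rows", "payload": {
  "plan": [
    [5,0,12,0,0,0,0],
    [5,0,12,0,0,0,0],
    [5,0,12,0,0,0,0],
    [5,0,12,0,0,0,0],
    [5,0,12,0,0,0,0]
  ]
}}

```text
time_s: 11.2
tool_pos: [0.4632, 0.0776, 0.0066]
tool_rot: [180.0, 0.0, 176.9]
force: [0.3, 0.3, -2.2]
grip_width: 0.0139
```

Call:
{"api": "send_rows", "payload": {
  "plan": [
    [5,0,10,0,0,0,0],
    [5,0,10,0,0,0,0],
    [5,0,10,0,0,0,0],
    [5,0,7,0,0,0,0],
    [5,0,4,0,0,0,0],
    [5,0,2,0,0,0,0],
    [5,0,2,0,0,0,0]
  ]
}}

```text
time_s: 11.9
tool_pos: [0.4656, 0.1213, 0.0065]
tool_rot: [-180.0, -0.0, 176.8]
force: [-0.1, -0.1, -1.4]
grip_width: 0.0136
```

Call:
{"api": "send_rows", "payload": {
  "plan": [
    [5,0,1.5,0,0,0,0],
    [5,0,1.5,0,0,0,0],
    [5,0,1.5,0,0,0,0]
  ]
}}

```text
time_s: 12.2
tool_pos: [0.4659, 0.126, 0.0066]
tool_rot: [180.0, 0.0, 176.8]
force: [-0.1, -0.5, -1.6]
grip_width: 0.0137
```

Call:
{"api": "send_rows", "payload": {
  "plan": [
    [5,0,1,0,0,0,0],
    [5,0,1,0,0,0,0],
    [5,0,1,0,0,0,0],
    [5,0,1,0,0,0,0]
  ]
}}

```text
time_s: 12.6
tool_pos: [0.4662, 0.1293, 0.0065]
tool_rot: [-179.9, 0.0, 176.9]
force: [0.1, -4.7, -1.3]
grip_width: 0.0136
```

Call:
{"api": "send_rows", "payload": {
  "plan": [
    [5,0,1,0,0,0,0],
    [5,0,1,0,0,0,0],
    [5,0,1,0,0,0,0]
  ]
}}

```text
time_s: 12.9
tool_pos: [0.4661, 0.1293, 0.0064]
tool_rot: [-179.7, -0.0, 176.8]
force: [0.4, -11.4, 1.5]
grip_width: 0.014
```

Call:
{"api": "send_rows", "payload": {
  "plan": [
    [5,0,1.5,0,0,0,0],
    [5,0,1.5,0,0,0,0],
    [5,0,0,0,0,0,0],
    [40,0,0,0,0,0,0],
    [40,0,0,0,0,0,0],
    [40,0,0,0,0,0,0],
    [40,0,0,0,0,0,0],
    [40,0,0,0,0,0,0]
  ]
}}

```text
time_s: 13.7
tool_pos: [0.4667, 0.1371, 0.0069]
tool_rot: [179.9, 0.0, 176.9]
force: [0.1, 0.5, -0.2]
grip_width: 0.0388
```

Call:
{"api": "send_rows", "payload": {
  "plan": [
    [40,0,-2,-25,0,0,0],
    [40,0,0,-45,0,0,0],
    [40,0,0,-45,0,0,0],
    [0,0,0,-45,0,0,0],
    [0,0,0,-45,0,0,0],
    [0,0,25,-35,0,0,0],
    [0,0,25,-35,0,0,0],
    [0,0,25,0,0,0,0],
    [0,0,0,0,0,0,0],
    [0,0,0,0,0,0,0],
    [0,0,0,0,0,0,0],
    [0,0,0,0,0,0,0]
  ]
}}

```text
time_s: 14.9
tool_pos: [0.4704, 0.2078, 0.2812]
tool_rot: [-180.0, -0.0, 176.8]
force: [0.2, 0.4, -0.1]
grip_width: 0.0001
```

Run:
```python
from fit import *
P=[box(-.055,.055,-.065,.065,.018)]
o=env.get_obs();print(o['time_s'],o['tool_pos'],o['tool_rot'],o['force'],o['grip_width'])
k=env.get_calibration("wrist");a=env.read_camera("wrist")
for q in("carrier_large","start_large_top"):
  for r in env.regions_of("wrist",q):
    l=r['rect'];print(q,round(r['confidence'],2),[int(v) for v in l])
    if q[0]=="c":
      f=fit([("wrist",k,r['region'])],lambda p:P,[.468,.187,-.05])
      if f.fun<.4: print(f.x,np.degrees(f.x[2]),f.fun)
    else:
      m=cv2.moments(r['region'].astype(np.uint8),True);c=[m['m10']/m['m00'],m['m01']/m['m00']];print(c,ray("wrist",c,.04,k))
t=-.055
for z in(.028,.036,.044):print(z,proj("wrist",[.4733,.2849,z],k))
cv2.imwrite("pics/w3.png",cv2.resize(a[60:280,200:520,::-1],None,fx=2.4,fy=2.4,interpolation=cv2.INTER_CUBIC))
```

```text
14.9 [0.47041272 0.20777693 0.28123187] [-1.79986438e+02 -3.09410356e-02  1.76768714e+02] [ 0.16221883  0.43902716 -0.10484301] 7.846240863532302e-05
carrier_large 0.59 [260, 129, 350, 201]
[ 0.470306    0.18533636 -0.05114693] -2.9305033253578308 0.013534092398922892
start_large_top 0.84 [360, 160, 386, 184]
[373.1768292682927, 169.51829268292684] [[0.47505905 0.28486902]]
0.028 [[371.72535578 166.70737626]]
0.036 [[372.69889324 167.77407238]]
0.044 [[373.70907076 168.88091468]]
```

View pics/w3.png

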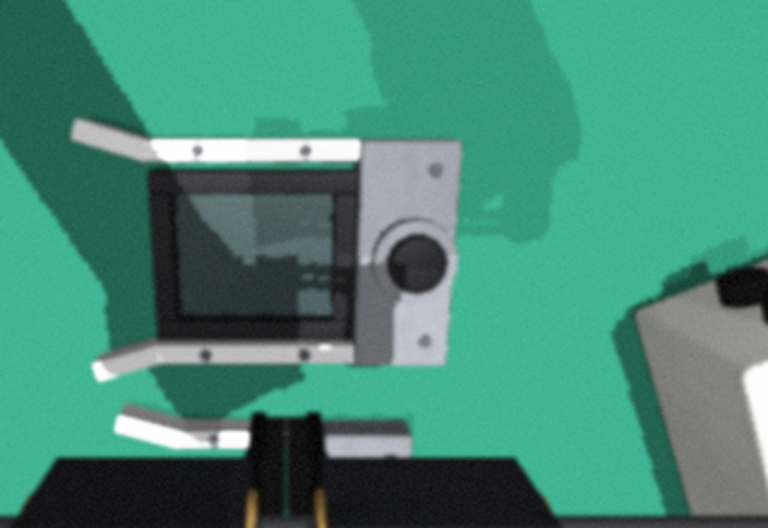

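Call:
{"api": "send_rows", "payload": {
  "plan": [
    [0,0,26,0,0,0,0],
    [0,0,26,0,0,0,0],
    [0,0.7,25,0,0,0,0],
    [0,0,0,45,0,0,0],
    [0,0,0,45,0,0,0],
    [0,0,0,45,0,0,0],
    [0,0,0,45,0,0,0],
    [0,0,0,36,0,0,0],
    [0,0,0,0,0,0,0],
    [0,0,0,0,0,0,0]
  ]
}}

```text
time_s: 16.05
tool_pos: [0.4742, 0.2856, 0.0661]
tool_rot: [-180.0, -0.0, 176.8]
force: [-0.1, -0.4, 0.4]
grip_width: 0.0004
```

Call:
{"api": "send_rows", "payload": {
  "plan": [
    [0,0,0,3,0,0,0],
    [0,0,0,3,0,0,0],
    [0,0,0,3,0,0,0],
    [0,0,0,2,0,0,0],
    [0,0,0,0,0,0,0]
  ]
}}

```text
time_s: 16.55
tool_pos: [0.4738, 0.2859, 0.0546]
tool_rot: [180.0, -0.0, 176.9]
force: [-0.1, -0.2, 0.9]
grip_width: 0.0006
```

Call:
{"api": "send_rows", "payload": {
  "plan": [
    [0,0,0,3,0,0,0],
    [0,0,0,3,0,0,0],
    [0,0,0,2,0,0,0],
    [0,0,0,0,0,0,0]
  ]
}}

```text
time_s: 16.95
tool_pos: [0.4742, 0.286, 0.0467]
tool_rot: [180.0, 0.0, 176.9]
force: [-0.5, 0.9, 3.5]
grip_width: 0.0005
```

Call:
{"api": "send_rows", "payload": {
  "plan": [
    [0,0,0,2,0,0,0],
    [0,0,0,2,0,0,0],
    [0,0,0,0,0,0,0]
  ]
}}

```text
time_s: 17.25
tool_pos: [0.4742, 0.2861, 0.0443]
tool_rot: [179.9, -0.0, 176.9]
force: [-3.6, -2.3, 14.2]
grip_width: 0.0005
```

Call:
{"api": "send_rows", "payload": {
  "plan": [
    [0,0,0,2,0,0,0],
    [0,0,0,2,0,0,0],
    [0,0,0,0,0,0,0]
  ]
}}

```text
time_s: 17.55
tool_pos: [0.4744, 0.2861, 0.0438]
tool_rot: [179.9, -0.1, 176.8]
force: [-12.2, -7.8, 40.5]
grip_width: 0.0006
```

Bottomed: the force rose steeply while the position stayed put. Now I release.

Call:
{"api": "send_rows", "payload": {
  "plan": [
    [0,0,0,-6,0,0,0],
    [0,0,0,-20,0,0,0],
    [0,0,0,-45,0,0,0],
    [0,0,0,-45,0,0,0],
    [0,0,-25,-45,0,0,0],
    [0,0,-25,-45,0,0,0],
    [0,0,-25,-40,0,0,0],
    [0,0,0,0,0,0,0],
    [0,0,0,0,0,0,0],
    [0,0,0,0,0,0,0],
    [0,0,0,0,0,0,0]
  ]
}}

```text
time_s: 18.65
tool_pos: [0.4689, 0.2129, 0.2801]
tool_rot: [-179.9, -0.1, 176.9]
force: [-0.7, 0.5, -0.1]
grip_width: 0.0006
```

Run:
```python
from fit import *
P=[box(-.055,.055,-.065,.065,.018)]
o=env.get_obs();print(o['time_s'],o['tool_pos'],o['force'])
k=env.get_calibration("wrist");a=env.read_camera("wrist")
for q in("carrier_large","nest_large_home"):
  for r in env.regions_of("wrist",q):
    if q[0]=="c":f=fit([("wrist",k,r['region'])],lambda p:P,[.468,.187,-.05])
    else:f=fit([("wrist",k,r['region'])],lambda p:nestparts(p[3],.059,.065,0),[.468,.187,-.05,.07])
    if f.fun<.5: print(q,f.x,np.degrees(f.x[2]),f.fun)
b=env.read_camera("scene")
A=cv2.resize(a[80:240,220:420,::-1],None,fx=2,fy=2,interpolation=cv2.INTER_CUBIC);B=cv2.resize(b[90:340:,200:530,::-1],(422,320))
cv2.imwrite("pics/w4.png",np.hstack([A[:,:370],B]))
```

```text
18.65 [0.46887745 0.21294649 0.28007701] [-0.65611165  0.45934935 -0.10194099]
carrier_large [ 0.47117185  0.18516655 -0.05636903] -3.229707704763423 0.019747928838837914
nest_large_home [ 0.46840674  0.18541245 -0.05310122  0.06975625] -3.0424760712533954 0.05798095387388802
```

View pics/w4.png

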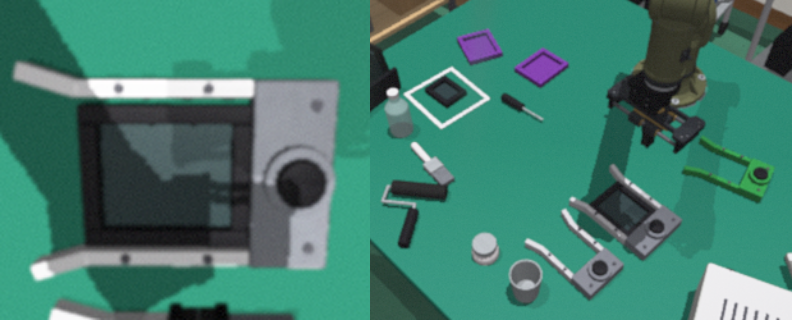

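```bash
python3 -c "
from cell import env
print(env.sign_off())"
```

```text
the job is handed in; nothing more can be done
None
```

The large carrier is home in the large nest and that nest's start button has been pressed and released; I signed off at about 19 s of the 56 s allowed. The small carrier was the one on hold, so it stayed put.

- **Sliding in:** I gripped the large carrier's rear bar and slid it along the bench into the nest. It stopped advancing and the push force rose to 11 N, which I took as contact with the stop.
- **Button:** I released the carrier and then pressed the button until it bottomed. The fingertip stopped at about z = 44 mm, with the last reading at 40.5 N. I then backed off.
- **Home check:** In the final wrist picture the carrier sits within about 0.3 mm of the nest's home point along the slide direction and 0.2° of its angle. It stands about 3 mm to one side, inside the 4 mm play between the rails.
- **Other objects:** The final pictures show the hold carrier, the other nest and the bystanders where they were.
- **Less certain:**
  - The 40.5 N reading is just over the 40 N limit. That limit is stated for the arm and gripper body; this press was with the fingertips.
  - The button's return was judged only by eye and by the force falling back to zero. Its travel was not measured.
  - Some single-camera fits differed from each other by 3–5 mm.

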